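# Set a T-bolt in the slotted strut

## Robot

A 6-joint arm with a two-finger parallel gripper is mounted at the origin on a cart in front of the work surface, level with it; the furniture and walls round the work are solid. World frame = base frame: x ahead of the robot, y to its left, z up, the work surface at z = 0. Lengths are in mm, angles in rad, forces in N, time in s.
With the tool pointing down it reaches from about 300 to 775 mm from the base axis. Payload 14.6 kg.
Tool frame: the origin (TCP) lies on the centre line of the jaws, within the pads' length; the fingertips stand 8 mm ahead of it and the grasp point (between the pads) lies 11 mm behind it; z points along the fingers, y is the direction in which the jaws open and shut (so a half turn about z gives the same grasp; the last joint's range is limited). The gripper opens to 94 mm and grips with 3 to 60 N. Pads are 16 mm wide; open, the fingers measure 119 mm over their backs; the gripper's body (75 mm by 177 mm) begins 78 mm behind the grasp point.
Start: joints at [-1.344, 0.3, 1.521, -0, 1.321, -0.067], TCP at [159.268, -526.424, 185.746] pointing down, gripper open.
Joint ranges: [-3.03, 3.03], [-0.79, 2.21], [0.23, 2.52], [-1.04, 4.18], [0, 3.07], [-2.55, 2.55]. Speed limits (rad/s): [2.22, 2.22, 2.57, 3.14, 3.14, 3.14].

## Interface

Orientations are given as [roll, pitch, yaw] about the fixed x, y, z axes, in that order (R = Rz(yaw) Ry(pitch) Rx(roll)).
In Python, from cell import read_state, cams, manip gives the robot as it stands.
- The arm moves only by the shell command python3 -m handwheel 'ROWS' [OPENING] [FORCE]. ROWS is JSON, a list of rows, each a list of 4 numbers: the shift along the tool's x, y, z in m, then the turn about the tool's z in degrees. In form: [[dx, dy, dz, turn], ...]. A call has 1 to 5 rows; each row is the pose to reach, as a shift and turn from the pose measured when the call began, along the tool's axes at that moment; what a row does not reach only later rows make up. A row lasts 1/8 s, in which the tool goes at most 62.5 mm and 10.7 degrees, less where a joint would pass 70% of its speed; a pose out of reach is approached as far as the arm can. A call with a gripper value outside its range is refused whole. OPENING is the closure, from 0 (fully open) to 1 (shut), set as the call begins (- or left out, the last holds). The fingers move at their own pace and stop on an object; FORCE is the grip in N (left out, the last holds). Time passes only in rows, so rows that repeat a pose let the fingers close. It gives the time, the measured TCP pose, the force and the opening at its end, in the units of the state.
- read_state(): the state, without advancing time (a new reading comes with each control period).
- cams.camera(name): name is "side" or "top" or "wrist"; returns the picture (384x512x3 uint8, red, green, blue); there is no depth.
- cams.get_calibration(name): a dict with "vertical_fov" (degrees; the focal length in pixels is half the picture's height over the tangent of half this angle, whatever the lens; pixels are square), "cx", "cy" (the principal point, pixels), "R" (3x3) and "t" (3): a world point X has camera coordinates R X + t. Camera axes: x right, y down, z forward; pixel columns grow to the right and rows downward; lengths in mm; the calibration is good to about 2 mm. The wrist camera is an equidistant fisheye: a pixel r from the principal point sees the ray r / f radians off the axis. A picture is of the moment at which its call begins: read the wrist's pose just before it. get_calibration takes no time and is no camera call; for the wrist camera it gives the pose at the moment of the call.
- manip.sign_off(): hands the job in, once; it reports no verdict.
The state is a dict: "clock": time; "joints": joint angles; "qd": joint speeds; "effort": joint torques, N m; "eef_pos": TCP position; "eef_rot": TCP orientation; "wrist_force": force on the tool from outside, world axes, zero at the start; "moment": the same for the moment, N m; "finger_gap": finger opening in mm.
Only numpy, scipy, OpenCV 4.12 (cv2) and the standard library are available. Lean on these libraries where they do the work, as an engineer would, in place of code of your own. Each camera call takes 0.05 s, during which the arm holds its last target. There are 200 camera calls.

## Task

Fit the blue-gripped T-bolt into the slotted strut at the yellow band: lower its head lengthwise through the slot until the washer lies on the lips, then give it a quarter turn, either way, so that the head stands square across the slot and catches under both lips. Let go and leave it upright with its washer on the strut; leave the orange and black bolts where they stand.

Things in the scene. Friction and masses are not known exactly. Their poses are not given: they have to be found in the camera images.
- blue_bolt_grip (a point): Blue-gripped T-bolt, 0.12 kg, standing on its head. Above its underside: steel head 48 x 20 mm at 0-10 mm, stem 16 mm thick, fixed washer 56 mm wide at 19-23 mm, blue grip plate 36 mm long, 14 mm thick at 27-63 mm. Point: centre of the grip plate (45 mm up), on the stem axis, 26 mm above the washer's underside. x: along the plate and the head's long side; y: across the plate (pinch); z up.
- strut_mark (a point): Middle of the slot at the yellow band (10 mm wide, 50 mm off the strut's middle), level with the lips' top, 24 mm above the bench. Fixed dark steel C-channel 260 x 66 x 24 mm, slot 32 mm wide; lips 5 mm thick, inside 60 mm wide, floor 3 mm up. x: along the slot, y: across, z up. Seated (washer on lips), a bolt's grip centre is 26 mm above this point and its head hangs clear of floor and lips.
- orange_bolt_grip (a point): The orange-gripped T-bolt of the same shape and size as the blue one, a bystander; the point is the centre of its grip.
- black_bolt_grip (a point): The black-gripped T-bolt of the same shape and size as the blue one, a bystander; the point is the centre of its grip.
Not all that is in view belongs to the job. What is shaped like the part that bears blue_bolt_grip but purple is not meant.

How it is judged (in metres and radians):
On the way:
1. the blue bolt's head is through the slot at the yellow band, still lengthwise (within 20 degrees) (x of blue_bolt_grip in the frame of strut_mark between -0.025 and 0.025 m and y of blue_bolt_grip in the frame of strut_mark between -0.015 and 0.015 m and z of blue_bolt_grip in the frame of strut_mark below 0.034 m and angle between the x axis of blue_bolt_grip and the x axis of strut_mark, either way round below 0.35 rad), for 0.1 s.
At the end, for the whole second after the job is handed in: The blue bolt stands upright (within 7 degrees) in the slot, its axis within 20 mm of the yellow band's middle along the slot and within 12 mm of the slot's centre line, its washer on the lips (grip centre 20 to 30 mm above the lips' top), its head square across the slot within 15 degrees (x of blue_bolt_grip in the frame of strut_mark between -0.02 and 0.02 m and y of blue_bolt_grip in the frame of strut_mark between -0.012 and 0.012 m and z of blue_bolt_grip in the frame of strut_mark between 0.02 and 0.03 m and angle between blue_bolt_grip's own z axis and vertical below 0.12 rad and angle between the x axis of blue_bolt_grip and the x axis of strut_mark, either way round above 1.309 rad); the robot touches nothing.
It fails at once if the orange bolt is moved by more than 30 mm (distance of orange_bolt_grip from where it was at the start of the episode above 0.03 m).
It fails at once if the black bolt is moved by more than 30 mm (distance of black_bolt_grip from where it was at the start of the episode above 0.03 m).
It also fails if it takes over 38 s, if anything falls off the work surface, if the arm or the gripper's body presses on something with over 40 N, if the wrist force passes 120 N, or if a joint passes its speed limit or range.

## Working session

There is one attempt and no reset: what is moved stays moved. The work goes in short steps, Python scripts to look and compute and a shell command to move; the robot and the scene stay as the last step left them, time stands still between calls to the robot, and variables do not carry over. Pictures are saved under pics/ and viewed, about 8 in all and at most 12, crops included, and the job is handed in when it is done.

```bash
mkdir -p pics; ls
python3 - <<'E'
from cell import read_state, cams, manip
import cv2,numpy as np
s=read_state();print(s['clock'],s['eef_pos'],s['eef_rot'],s['finger_gap'])
for n in ['top','side','wrist']:
    c=cams.get_calibration(n);print(n,{k:np.round(np.array(v),3).tolist() for k,v in c.items()})
    im=cams.camera(n);cv2.imwrite(f'pics/{n}0.png',im[:,:,::-1])
a=cv2.imread('pics/top0.png');cv2.imwrite('pics/top0b.png',cv2.resize(a,(800,600),interpolation=cv2.INTER_CUBIC))
a=cv2.imread('pics/side0.png');cv2.imwrite('pics/side0b.png',cv2.resize(a,(800,600),interpolation=cv2.INTER_CUBIC))
E
```

```text
pics
0.0 [ 159.2010911  -526.13837725  185.15659424] [-3.14038403e+00 -8.51846724e-05  2.93764281e-01] 94.25992779419317
top {'vertical_fov': 43.451, 'cx': 250.929, 'cy': 185.079, 'R': [[-0.001, -1.0, 0.005], [-0.99, 0.0, -0.138], [0.138, -0.005, -0.99]], 't': [-235.094, 490.325, 1311.948]}
side {'vertical_fov': 42.271, 'cx': 250.668, 'cy': 194.356, 'R': [[0.983, -0.185, -0.002], [-0.074, -0.385, -0.92], [0.17, 0.904, -0.392]], 't': [-516.935, 19.012, 1682.393]}
wrist {'vertical_fov': 65.706, 'cx': 252.56, 'cy': 185.974, 'R': [[0.288, -0.958, -0.001], [-0.928, -0.28, 0.245], [-0.235, -0.069, -0.97]], 't': [-550.335, -25.22, 391.346]}
```

View pics/top0b.png

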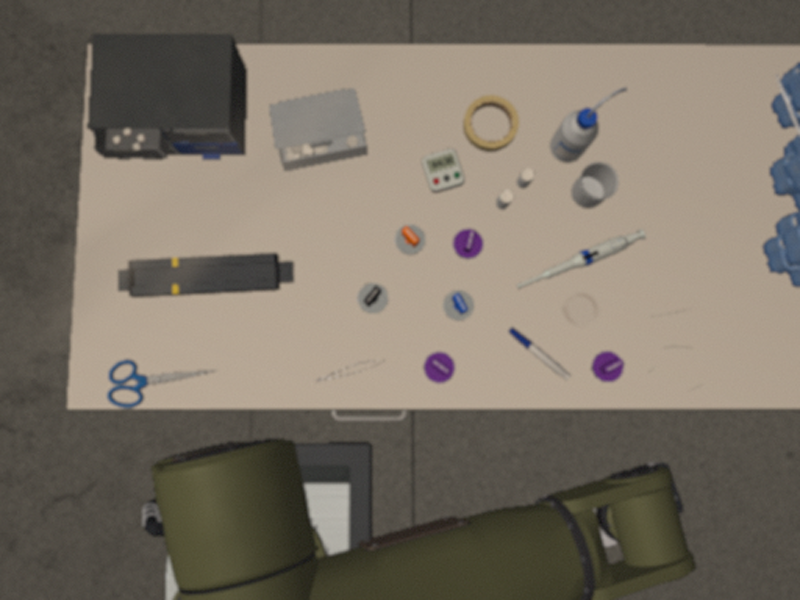

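View pics/side0b.png

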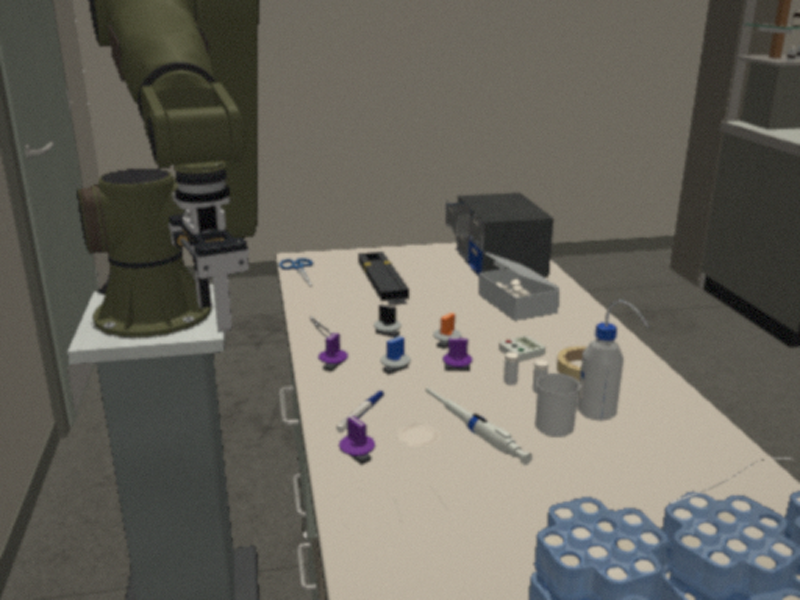

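The top view shows the blue bolt near (459,304), orange (410,238), black (373,295), and the strut's yellow bands at (175,262) and (175,289), all in 800-px coordinates. Next I'll enlarge it and measure.

```bash
cat > h.py <<'E'
from cell import read_state, cams
import numpy as np, cv2
def f(c): return 192/np.tan(np.radians(c['vertical_fov'])/2)
def ray(c,u,v,fish=False):
    x=np.array([(u-c['cx'])/f(c),(v-c['cy'])/f(c)])
    if fish:
        r=np.hypot(*x); d=np.r_[x/max(r,1e-9)*np.sin(r),np.cos(r)]
    else: d=np.r_[x,1]
    R=np.array(c['R']);return -R.T@np.array(c['t']), R.T@d
def atz(c,u,v,z,fish=False):
    o,d=ray(c,u,v,fish);return o+d*(z-o[2])/d[2]
def tri(obs):
    A=0;b=0
    for c,u,v in obs:
        o,d=ray(c,u,v);d=d/np.linalg.norm(d);P=np.eye(3)-np.outer(d,d);A=A+P;b=b+P@o
    return np.linalg.solve(A,b)
E
python3 - <<'E'
from h import *
im=cv2.imread('pics/top0.png')
a=cv2.resize(im[175:215,272:317],(450,400),interpolation=cv2.INTER_CUBIC)
b=cv2.resize(im[155:195,72:192],(800,267),interpolation=cv2.INTER_CUBIC)
o=np.zeros((580,800,3),np.uint8);o[:267]=b;o[275:575,:338]=cv2.resize(a,(338,300))
cv2.imwrite('pics/c1.png',o)
ct=cams.get_calibration('top');cs=cams.get_calibration('side')
si=cv2.imread('pics/side0.png')
def blob(im,lo,hi,box):
    x0,y0,x1,y1=box;h=cv2.cvtColor(im[y0:y1,x0:x1],cv2.COLOR_BGR2HSV);m=cv2.inRange(h,lo,hi)
    n,l,st,ce=cv2.connectedComponentsWithStats(m)
    return [(ce[i]+[x0,y0],st[i,4],m,(cv2.minAreaRect(np.argwhere(l==i)[:,::-1].astype(np.float32)))) for i in range(1,n) if st[i,4]>3]
tb=blob(im,(105,120,60),(122,255,255),(280,180,310,205));sb=blob(si,(105,120,60),(122,255,255),(240,205,270,240))
for r in tb+sb: print('blue',r[0],r[1],r[3])
print('tri',tri([(ct,*tb[0][0]),(cs,*sb[0][0])]), 'top z60',atz(ct,*tb[0][0],58))
ty=blob(im,(18,100,90),(35,255,255),(90,160,130,195))
P=[atz(ct,*r[0],24) for r in ty]
for r,p in zip(ty,P): print('yel',r[0],r[1],p)
print('mark',np.mean(P,0))
# strut ends in 800px coordinates: top face corners
for u,v in [(130,264),(276,255),(279,288),(132,296)]: print(atz(ct,u*.64,v*.64,24))
E
```

```text
blue [292.73076923 194.80769231] 26 ((12.460675239562988, 14.837080001831055), (10.811978340148926, 2.6499948501586914), 57.9946174621582)
blue [252.73394495 223.06422018] 109 ((12.5, 18.0), (12.0, 9.0), 90.0)
tri [ 464.00141734 -351.5137276    40.15955793] top z60 [ 460.05960638 -349.6206262    58.        ]
yel [111.5 167.5] 24 [541.87987972 158.7500725   24.        ]
yel [111.93939394 184.78787879] 33 [492.53939911 155.58800745  24.        ]
mark [517.20963942 157.16903997  24.        ]
[537.68614296 238.41644683  24.        ]
[554.2574751  -24.99173561  24.        ]
[493.85807457 -31.63053711  24.        ]
[479.35384088 232.07849542  24.        ]
```

View pics/c1.png

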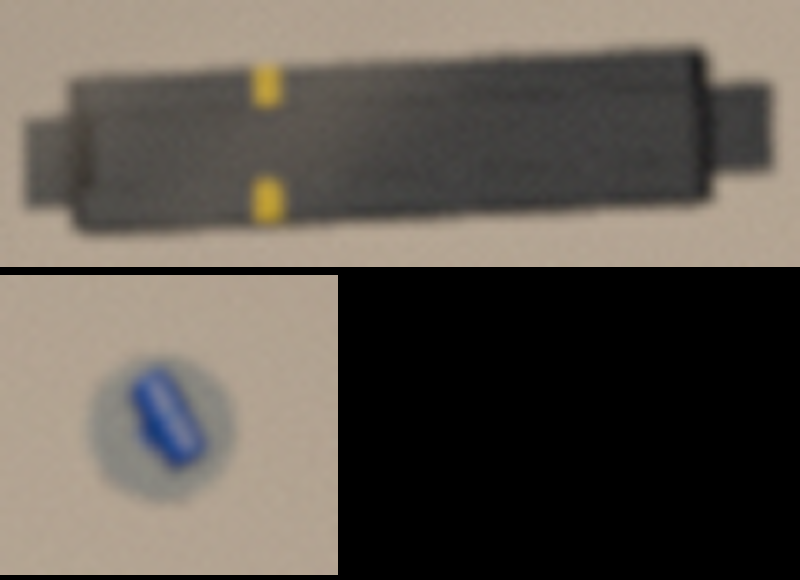

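```bash
cat >> h.py <<'E'
from scipy.spatial.transform import Rotation as Ro
def go(target,yawdeg):
    s=read_state();R=Ro.from_euler('xyz',s['eef_rot'])
    d=R.inv().apply(np.array(target)-s['eef_pos'])/1000
    yaw=np.degrees(s['eef_rot'][2]); t=(-(yawdeg-yaw)+180)%360-180
    print('t',s['clock'],'pos',np.round(s['eef_pos'],1),'rpy',np.degrees(s['eef_rot']).round(1),'j6',round(s['joints'][5],2),'-> row',np.round(d,4),'turn',round(t,1),'(or +-180)')
E
python3 - <<'E'
from h import *
c=cams.get_calibration('wrist');print(ray(c,c['cx'],c['cy'],True))
ct=cams.get_calibration('top');print('washer',atz(ct,293.57,195.37,23),'top',atz(ct,292.73,194.81,62))
go([440,-353,170],28)
E
```

```text
(array([ 227.07587253, -506.9586174 ,  384.91180102]), array([-0.23496485, -0.06943432, -0.9695207 ]))
washer [ 462.61353732 -355.1841493    23.        ] top [ 459.57946986 -349.25003785   62.        ]
t 0.15 pos [ 159.2 -526.2  185.3] rpy [-179.9   -0.    16.8] j6 -0.07 -> row [ 0.3189 -0.0845  0.0154] turn -11.2 (or +-180)
```

```bash
python3 -m handwheel '[[0.06,-0.016,0,-2],[0.12,-0.032,0,-4],[0.18,-0.048,0,-6],[0.24,-0.064,0,-8],[0.30,-0.08,0,-10]]' 0 20; python3 -m handwheel '[[0.02,-0.006,0.01,-1],[0.02,-0.006,0.01,-1],[0.02,-0.006,0.01,-1]]'
python3 - <<'E'
from h import *
go([462,-353,130],28)
c=cams.get_calibration('wrist')
im=cams.camera('wrist')[:,:,::-1];cv2.imwrite('pics/w1.png',im)
cv2.imwrite('pics/w1b.png',cv2.resize(im,(800,600),interpolation=cv2.INTER_CUBIC))
np.savez('w1.npz',**c)
E
```

```text
clock: 0.78
eef_pos: [424.7, -361.4, 185.4]
eef_rot: [-3.141, -0.0, 0.469]
wrist_force: [0.1, -0.4, 0.1]
finger_gap: 93.7
clock: 1.15
eef_pos: [439.3, -347.6, 175.6]
eef_rot: [-3.141, 0.0, 0.486]
wrist_force: [0.1, 0.4, 0.8]
finger_gap: 94.2
t 1.15 pos [ 439.3 -347.6  175.6] rpy [-180.     0.    27.8] j6 0.35 -> row [0.0176 0.0155 0.0455] turn -0.2 (or +-180)
```

View pics/w1b.png

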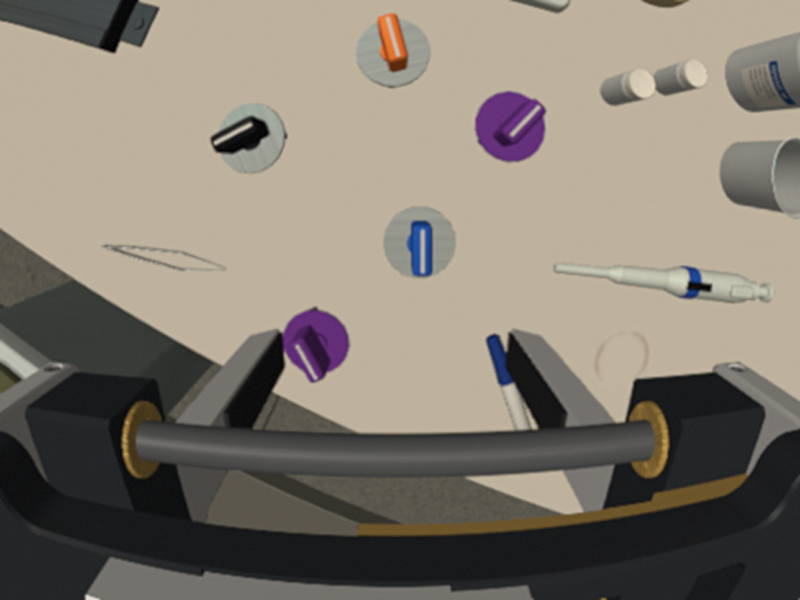

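The wrist view shows the blue washer centred at (420,242) and the plate's top ridge running (423,226)-(422,272). The purple bolt at (316,343) is close to the left finger.

Run:
```python
from h import *
c=dict(np.load('w1.npz'));k=.64
A=atz(c,423*k,225*k,63,True);B=atz(c,422*k,273*k,63,True)
print('top ends',A,B,'mid',(A+B)/2,np.degrees(np.arctan2(*(A-B)[1::-1])),np.linalg.norm(A-B))
L=atz(c,384*k,242*k,23,True);Rr=atz(c,456*k,242*k,23,True);print('washer',(L+Rr)/2,np.linalg.norm(L-Rr),atz(c,420*k,207*k,23,True),atz(c,420*k,278*k,23,True))
print('purple washer',atz(c,316*k,343*k,23,True))
m=(A+B)/2;go([m[0],m[1],130],np.degrees(np.arctan2(*(A-B)[1::-1])))
```

```text
top ends [ 481.28382901 -347.78551251   63.        ] [ 451.81357587 -362.94271173   63.        ] mid [ 466.54870244 -355.36411212   63.        ] 27.217755194610973 33.13965159879843
washer [ 466.13584012 -356.14935977   23.        ] 55.298611661834876 [ 489.68383803 -343.3786747    23.        ] [ 441.16353218 -369.51672466   23.        ]
purple washer [ 354.0623846  -320.51550826   23.        ]
t 1.2 pos [ 439.1 -347.8  175.7] rpy [-180.    -0.    27.8] j6 0.35 -> row [0.0207 0.0195 0.0457] turn 0.6 (or +-180)
```

```bash
python3 -m handwheel '[[0.010,0.010,0.02,0],[0.0205,0.0197,0.05,0],[0.0205,0.0197,0.075,0],[0.0205,0.0197,0.075,0],[0.0205,0.0197,0.075,0]]'
python3 - <<'E'
from h import *
go([466.3,-355.8,37],27.5)
c=cams.get_calibration('wrist')
im=cams.camera('wrist')[:,:,::-1];cv2.imwrite('pics/w2.png',im)
cv2.imwrite('pics/w2b.png',cv2.resize(im,(800,600),interpolation=cv2.INTER_CUBIC))
np.savez('w2.npz',**c)
E
```

```text
clock: 1.82
eef_pos: [466.4, -356.5, 102.1]
eef_rot: [3.141, -0.001, 0.485]
wrist_force: [0.9, -0.2, 0.1]
finger_gap: 93.8
t 1.825 pos [ 466.4 -356.5  102.1] rpy [179.9  -0.   27.8] j6 0.37 -> row [ 0.0002 -0.0007  0.0651] turn 0.3 (or +-180)
```

View pics/w2b.png

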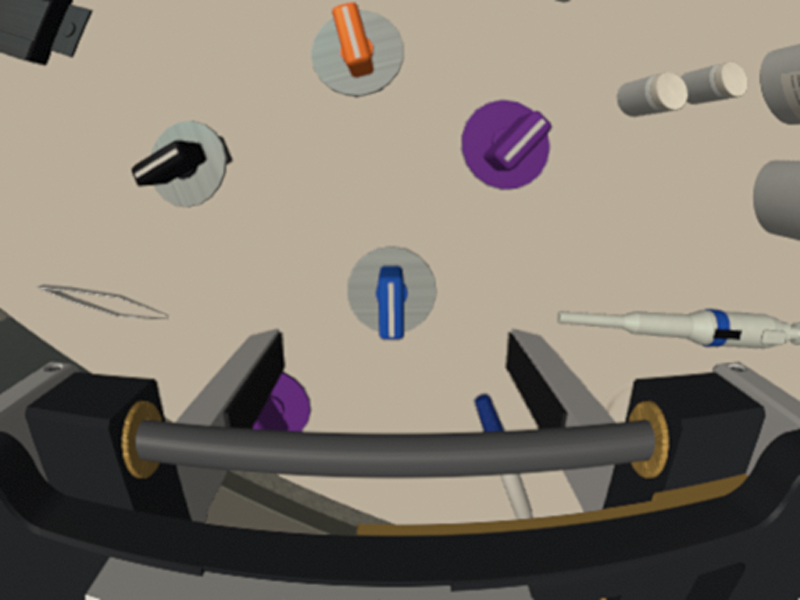

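The blue plate at (392,290) is centred between the fingers (282 and 512) and aligned. I'll go down and grip.

```bash
python3 -m handwheel '[[0,0,0.035,0],[0,-0.0005,0.0645,0],[0,-0.0005,0.0645,0],[0,-0.0005,0.0645,0]]'; python3 -m handwheel '[[0,0,0,0],[0,0,0,0],[0,0,0,0],[0,0,0,0],[0,0,0,0]]' 1 30;  python3 -m handwheel '[[0,0,0,0],[0,0,-0.02,0],[0,0,-0.05,0],[0,0,-0.08,0],[0,0,-0.08,0]]'
python3 - <<'E'
from h import *
go([517.2,157.2,100],93.4)
E
```

```text
clock: 2.38
eef_pos: [467.1, -356.7, 39.7]
eef_rot: [3.138, -0.002, 0.485]
wrist_force: [-0.5, 0.3, 0.5]
finger_gap: 94.3
clock: 3.0
eef_pos: [467.1, -356.7, 39.7]
eef_rot: [3.138, -0.002, 0.485]
wrist_force: [0.6, -0.1, -0.9]
finger_gap: 47.5
clock: 3.62
eef_pos: [467.6, -357.2, 121.8]
eef_rot: [3.134, -0.003, 0.485]
wrist_force: [-0.3, -0.2, -0.1]
finger_gap: 0.9
t 3.625 pos [ 467.6 -357.2  121.8] rpy [179.6  -0.2  27.8] j6 0.37 -> row [ 0.2835 -0.4322  0.0196] turn -65.6 (or +-180)
```

I lifted before the slow fingers had closed, so the grasp missed. I'll reopen and check the bolt.

```bash
python3 -m handwheel '[[0,0,0,0],[0,0,0,0],[0,0,0,0],[0,0,0,0],[0,0,0,0]]' 0 30;  python3 -m handwheel '[[0,0,0,0],[0,0,0,0],[0,0,0,0],[0,0,0,0],[0,0,0,0]]'
python3 - <<'E'
from h import *
go([466.3,-355.8,37],27.5)
c=cams.get_calibration('wrist')
im=cams.camera('wrist')[:,:,::-1]
cv2.imwrite('pics/w3b.png',cv2.resize(im,(800,600),interpolation=cv2.INTER_CUBIC))
np.savez('w3.npz',**c)
E
```

```text
clock: 4.25
eef_pos: [467.6, -357.2, 121.6]
eef_rot: [3.135, -0.003, 0.485]
wrist_force: [-0.1, 0.1, 0.2]
finger_gap: 47.6
clock: 4.88
eef_pos: [467.6, -357.1, 121.7]
eef_rot: [3.135, -0.003, 0.485]
wrist_force: [0.5, -0.4, -0.1]
finger_gap: 93.2
t 4.875 pos [ 467.6 -357.1  121.7] rpy [179.6  -0.2  27.8] j6 0.37 -> row [-0.0008 -0.0024  0.0846] turn 0.3 (or +-180)
```

View pics/w3b.png

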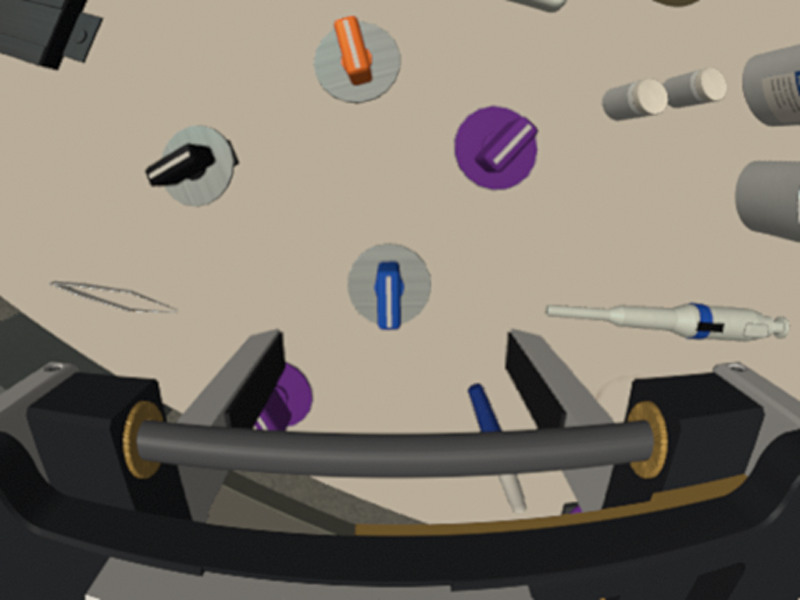

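The bolt still stands upright and unmoved at (389,290). I'll try again and wait for full closure this time.

```bash
python3 -m handwheel '[[-0.001,-0.002,0.03,0],[-0.001,-0.002,0.06,0],[-0.001,-0.002,0.082,0],[-0.001,-0.002,0.084,0],[-0.001,-0.002,0.084,0]]' 0.4 30; python3 -m handwheel '[[0,0,0,0],[0,0,0,0],[0,0,0,0],[0,0,0,0],[0,0,0,0]]' 1 30;  python3 -m handwheel '[[0,0,0,0],[0,0,0,0],[0,0,0,0]]'
```

```text
clock: 5.55
eef_pos: [466.6, -356.5, 38.4]
eef_rot: [3.134, -0.003, 0.485]
wrist_force: [0.5, 0.2, 0.3]
finger_gap: 56.4
clock: 6.18
eef_pos: [466.6, -356.5, 38.5]
eef_rot: [3.134, -0.003, 0.485]
wrist_force: [-0.7, -0.1, 0.9]
finger_gap: 13.2
clock: 6.55
eef_pos: [466.6, -356.5, 38.5]
eef_rot: [3.134, -0.003, 0.485]
wrist_force: [-0.1, 0.7, 0.7]
finger_gap: 13.6
```

```bash
python3 -m handwheel '[[0,0,-0.04,0],[0,0,-0.08,0],[0,0,-0.11,0],[0,0,-0.11,0]]'
python3 - <<'E'
from h import *
go([517.2,147,148],93.4)
E
```

```text
clock: 7.05
eef_pos: [466.5, -356.4, 150.2]
eef_rot: [3.13, -0.005, 0.485]
wrist_force: [0.1, -0.1, -1.7]
finger_gap: 13.5
t 7.05 pos [ 466.5 -356.4  150.2] rpy [179.4  -0.3  27.8] j6 0.37 -> row [ 0.2794 -0.4218 -0.0012] turn -65.6 (or +-180)
```

```bash
python3 -m handwheel '[[0.028,-0.042,0,-6.5],[0.056,-0.084,0,-13],[0.084,-0.126,0,-19.5],[0.112,-0.168,0,-26],[0.140,-0.21,0,-32.8]]'
python3 - <<'E'
from h import *
go([517.2,147,150],93.4)
E
```

```text
clock: 7.68
eef_pos: [491.9, -103.7, 146.8]
eef_rot: [3.132, 0.003, 1.061]
wrist_force: [0.2, -0.3, -1.7]
finger_gap: 13.2
t 7.675 pos [ 491.9 -103.7  146.8] rpy [179.4   0.2  60.8] j6 0.23 -> row [ 0.2311 -0.1002 -0.0048] turn -32.6 (or +-180)
```

```bash
python3 -m handwheel '[[0.046,-0.02,0,-6.5],[0.092,-0.04,0,-13],[0.138,-0.06,0,-19.5],[0.185,-0.08,0,-26],[0.222,-0.096,-0.003,-32.6]]';python3 -m handwheel '[[0,0,0,0],[0,0,0,0]]'
python3 - <<'E'
from h import *
go([517.2,157,60],93.4)
c=cams.get_calibration('wrist')
im=cams.camera('wrist')[:,:,::-1]
cv2.imwrite('pics/w4.png',im)
cv2.imwrite('pics/w4b.png',cv2.resize(im,(800,600),interpolation=cv2.INTER_CUBIC))
np.savez('w4.npz',**c)
E
```

```text
clock: 8.3
eef_pos: [515.6, 138.8, 146.3]
eef_rot: [3.137, 0.008, 1.634]
wrist_force: [0.9, 0.5, -0.9]
finger_gap: 13.6
clock: 8.55
eef_pos: [515.0, 138.2, 144.8]
eef_rot: [3.14, 0.008, 1.633]
wrist_force: [-0.1, 0.1, -1.1]
finger_gap: 13.7
t 8.55 pos [515.  138.2 144.8] rpy [179.9   0.5  93.6] j6 0.14 -> row [0.0193 0.0032 0.0846] turn 0.2 (or +-180)
```

View pics/w4b.png

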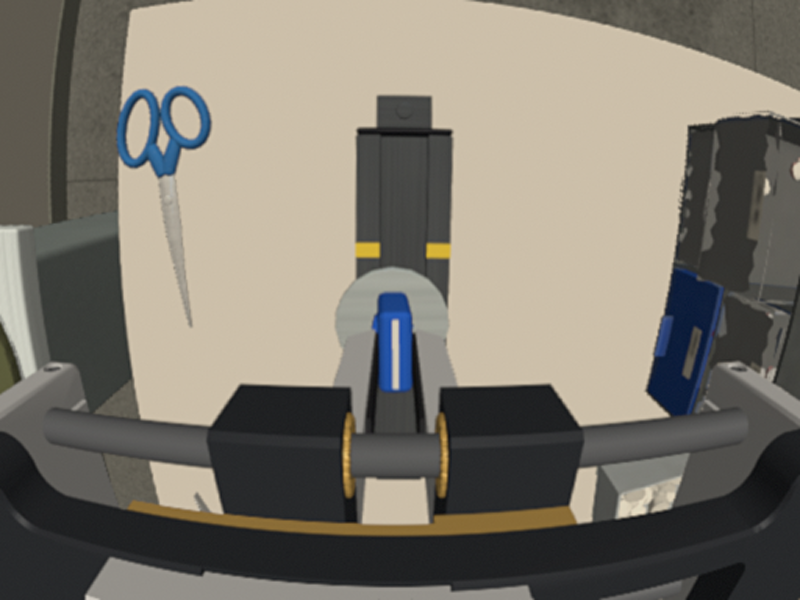

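The wrist view shows the gripped bolt upright, with the bands at (367.5,250) and (439,250). The slot edges are at columns 380 and 427, and the strut's far end is at row 133.

Run:
```python
from h import *
c=dict(np.load('w4.npz'));k=.64
im=cv2.imread('pics/w4.png');m=cv2.inRange(cv2.cvtColor(im,cv2.COLOR_BGR2HSV),(18,110,90),(35,255,255));m[:140]=0;m[180:]=0;m[:,:210]=0;m[:,300:]=0
n,l,s,ce=cv2.connectedComponentsWithStats(m)
for i in range(1,n):
    if s[i,4]>20: print(s[i],ce[i],atz(c,*ce[i],24,True))
P=lambda u,v:atz(c,u*k,v*k,24,True)
a,b=P(380,250),P(427,250);print('slot w',np.linalg.norm(a-b),'mid',(a+b)/2)
a,b=P(355,250),P(451,250);print('outer w',np.linalg.norm(a-b),'mid',(a+b)/2); mb=(a+b)/2
a,b=P(357,135),P(450.5,135);print('end',(a+b)/2,np.linalg.norm(a-b)); d=(a+b)/2-mb
print('yaw',np.degrees(np.arctan2(d[1],d[0])),np.linalg.norm(d))
```

```text
[227 155  17  10 165] [235.04848485 159.47878788] [494.81349275 154.81122882  24.        ]
[272 155  17  11 175] [279.73714286 159.98857143] [543.5437749  157.25623491  24.        ]
slot w 32.81471122166243 mid [520.10125432 155.76562574  24.        ]
outer w 67.2017883975257 mid [519.79934093 155.82514364  24.        ]
end [515.26031928 235.68917447  24.        ] 63.59752035223671
yaw 93.25286996706447 79.99291304519232
```

```bash
python3 -m handwheel '[[0.009,0.002,0.03,0],[0.018,0.0056,0.065,0.3],[0.018,0.0056,0.072,0.3],[0.018,0.0056,0.072,0.3]]'
python3 - <<'E'
from h import *
go([519.3,156,43.4],93.3)
c=cams.get_calibration('wrist')
im=cams.camera('wrist')[:,:,::-1]
cv2.imwrite('pics/w5.png',im)
cv2.imwrite('pics/w5b.png',cv2.resize(im[80:300,150:400],(750,660))[:600])
np.savez('w5.npz',**c)
E
```

```text
clock: 9.1
eef_pos: [520.0, 154.8, 73.5]
eef_rot: [3.139, 0.008, 1.626]
wrist_force: [-0.8, 0.6, -0.9]
finger_gap: 13.4
t 9.1 pos [520.  154.8  73.5] rpy [179.9   0.5  93.2] j6 0.18 -> row [ 0.0015 -0.0007  0.0301] turn -0.1 (or +-180)
```

View pics/w5b.png

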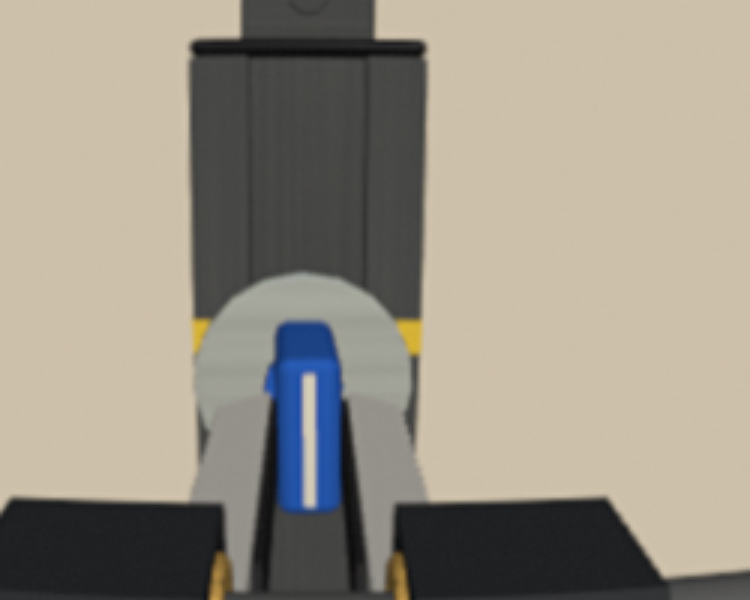

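The close crop shows the bolt centred laterally over the slot and aligned (washer 194-411, strut 195-420). The band row is about 337. I'll compute the positions.

Run:
```python
from h import *
c=dict(np.load('w5.npz'));P=lambda u,v,z:atz(c,150+u/3,80+v/3,z,True)
print('band',(P(194,337,24)+P(420.5,337,24))/2,np.linalg.norm(P(194,337,24)-P(420.5,337,24)))
z=58
a,b=P(194,375,z),P(411,375,z);print('washer',(a+b)/2,np.linalg.norm(a-b),'far edge',P(303,271,z))
```

```text
band [519.78582776 155.57110321  24.        ] 65.95682372202165
washer [518.5166943  155.12168583  58.        ] 55.20981750687309 far edge [517.23824747 182.00344431  58.        ]
```

```bash
python3 -m handwheel '[[0.001,0,0.008,0],[0.001,0,0.016,0],[0.001,0,0.023,0],[0.001,0,0.027,0],[0.001,0,0.028,0]]'; python3 -m handwheel '[[0,0,0.001,0],[0,0,0.0015,0]]'
python3 - <<'E'
from h import *
go([519.5,155.5,43.4],93.3)
E
```

```text
clock: 9.78
eef_pos: [520.4, 155.7, 45.9]
eef_rot: [3.138, 0.008, 1.626]
wrist_force: [-0.4, -0.4, -1.4]
finger_gap: 13.2
clock: 10.02
eef_pos: [520.4, 155.8, 44.4]
eef_rot: [3.138, 0.008, 1.627]
wrist_force: [-0.2, -1.1, -1.4]
finger_gap: 13.5
t 10.025 pos [520.4 155.8  44.4] rpy [179.8   0.5  93.2] j6 0.18 -> row [-0.0002 -0.0009  0.001 ] turn -0.1 (or +-180)
```

```bash
python3 -m handwheel '[[0,0,0.0005,-10],[0,0,0.0005,-20],[0,0,0.0005,-30],[0,0,0.0005,-40],[0,0,0.0005,-50]]'; python3 -m handwheel '[[0,0,0,-10],[0,0,0,-20],[0,0,0,-30],[0,0,0,-40],[0,0,0,-41]]'
python3 - <<'E'
from h import *
go([519.6,155.6,43.4],183.3)
E
```

```text
clock: 10.65
eef_pos: [520.7, 155.8, 44.2]
eef_rot: [-3.138, 0.008, 2.505]
wrist_force: [0.4, 0.0, -0.7]
finger_gap: 13.2
clock: 11.28
eef_pos: [520.8, 155.8, 44.4]
eef_rot: [-3.133, 0.004, -3.063]
wrist_force: [0.3, 0.3, -0.9]
finger_gap: 13.8
t 11.275 pos [520.8 155.8  44.4] rpy [-179.5    0.2 -175.5] j6 -1.42 -> row [ 0.0012 -0.0001  0.0009] turn 1.2 (or +-180)
```

Now I'll lower the last millimetre to contact and open.

```bash
python3 -m handwheel '[[0.0005,0,0.0008,1],[0.001,0,0.0015,1],[0.001,0,0.0018,1]]'; python3 -m handwheel '[[0,0,0.0,0],[0,0,0,0],[0,0,0,0],[0,0,0,0]]' 0 30;python3 -m handwheel '[[0,0,0,0],[0,0,0,0],[0,0,0,0],[0,0,0,0],[0,0,0,0]]'
```

```text
clock: 11.65
eef_pos: [520.8, 155.6, 43.7]
eef_rot: [-3.133, 0.007, -3.083]
wrist_force: [1.0, -4.0, 11.2]
finger_gap: 13.1
clock: 12.15
eef_pos: [520.7, 155.6, 43.6]
eef_rot: [-3.133, 0.007, -3.084]
wrist_force: [0.1, 0.7, -0.3]
finger_gap: 49.6
clock: 12.78
eef_pos: [520.7, 155.6, 43.6]
eef_rot: [-3.133, 0.007, -3.084]
wrist_force: [0.3, 0.3, -0.4]
finger_gap: 93.8
```

```bash
python3 -m handwheel '[[0,0,-0.02,0],[0,0,-0.05,0],[0,0,-0.09,0],[0,0,-0.09,0],[0,0,-0.09,0]]'
python3 - <<'E'
from h import *
go([520,155.6,130],183.3)
c=cams.get_calibration('wrist')
im=cams.camera('wrist')[:,:,::-1]
cv2.imwrite('pics/w6b.png',cv2.resize(im,(800,600),interpolation=cv2.INTER_CUBIC))
np.savez('w6.npz',**c)
E
```

```text
clock: 13.4
eef_pos: [519.7, 156.2, 132.8]
eef_rot: [-3.133, 0.006, -3.084]
wrist_force: [0.7, 0.1, -0.6]
finger_gap: 94.1
t 13.4 pos [519.7 156.2 132.8] rpy [-179.5    0.3 -176.7] j6 -1.4 -> row [-0.0003 -0.0006  0.0028] turn 0.0 (or +-180)
```

View pics/w6b.png

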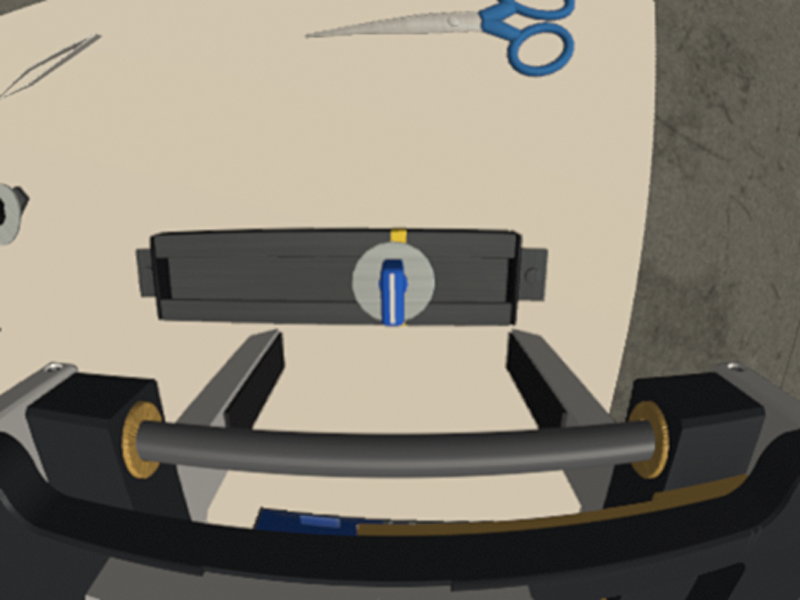

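The bolt stands across the slot at the band: washer centre (394,283), band at (399,236), plate vertical in the image. I'll run a quick numeric check.

Run:
```python
from h import *
c=dict(np.load('w6.npz'));k=.64;P=lambda u,v,z:atz(c,u*k,v*k,z,True)
w=(P(352.5,283,28)+P(435,283,28))/2;A=P(393,276,68);B=P(393.5,324,68)
print('washer',w,np.linalg.norm(P(352.5,283,28)-P(435,283,28)),'edges',P(394,241,28),P(394,324,28))
print('plate top',(A+B)/2,np.linalg.norm(A-B),'yaw',np.degrees(np.arctan2(*(A-B)[1::-1])))
print('band',P(399,236,24))
a=P(160,233,24);b=P(515,232,24);print('strut edge yaw',np.degrees(np.arctan2(*(b-a)[1::-1])))
```

```text
washer [521.12862055 153.70643415  28.        ] 55.687696118759796 edges [492.63137931 152.30302871  28.        ] [550.18081699 155.52590308  28.        ]
plate top [521.99407565 153.87828181  68.        ] 29.46301835154685 yaw -176.2463963465983
band [489.65524661 155.44212073  24.        ]
strut edge yaw 92.80930627500003
```

```bash
python3 -c "
from cell import manip,read_state
print(read_state()['clock']);print(manip.sign_off())"
```

```text
13.45
the job is handed in; nothing more can be done
None
```

The blue T-bolt is in the slot at the yellow band with its head turned across it. I let go, raised the gripper clear and handed the job in at 13.45 s; sign-off gives no verdict.

- **Run:** My first grasp missed because I lifted before the slow fingers had closed. A picture showed the bolt still upright and unmoved, and the second grasp held. I lowered the head lengthwise through the slot, made the quarter turn about 1 mm above the lips, then pressed down until the washer touched (about 11 N).
- **Last wrist-camera checks:**
  - The bolt's axis is about 2 mm from the band's middle along the slot and about 1.5 mm off the slot's centre line.
  - The top of the plate is within about 1 mm of the washer's centre, so the bolt is upright.
  - The washer measures 55.7 mm at its expected seated height, against the true 56 mm.
  - The head is about 91° to the slot.
- **Disagreement:** The first top-camera estimate of the band position was 2–3 mm off the later wrist views, so I used the wrist values.
- **Not measured:** I did not measure the orange and black bolts again at the end. The gripper never went down near them, and the carried bolt passed well above their tops.

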